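# Rake the creamer tubs level along the tray

## Task

The creamer tubs are crowded towards the far end of the wooden tray: take the small rake from its cradle and, with its teeth sliding lightly on the tray floor, rake them out towards you into an even single layer: the nearest two drawn right up until they press against the near end board, the next two into the middle third, the last two left in the far third. Move the tubs only with the rake, never bear hard on tubs or tray (no more than about 1.5 kg), do not disturb the things around, then lay the rake back in its cradle as it was.

Things in the scene. Friction and masses are not known exactly. Their poses are not given: they have to be found in the camera images.
- bed: Fixed shallow wooden tray, 276 x 116 mm outside, 260 x 100 mm inside, 34 mm high, walls 8 mm, floor 6 mm thick (floor top 6 mm above the origin). Origin: centre of its underside; x runs along its length, +x away from the robot, z up. Its thirds along x divide at -0.043 and +0.043.
- near_board: The tray's end wall nearest the robot (8 x 100 x 34 mm), part of the tray; origin under its middle; its inner face lies at x = -0.130 in the tray's frame.
- rest: Fixed dark wooden cradle, 126 x 44 mm, beside the tray (to its right): two upright posts 8 mm thick at x = -0.040 and +0.040, each with a notch 19 mm wide open to the top. Notch bottoms at z = 0.077, tips of the notch cheeks at z = 0.096. Origin: centre of its underside; x runs through both notches, +x away from the robot.
- rake: Small hand rake lying in the cradle, about 0.2 kg: straight wooden handle along x, 14 mm wide, 16 mm high, to be pinched from above between the two posts (72 mm of free handle). Origin: on the handle's centre line midway between the posts, 85 mm above the counter at the start; the head is at its +x end.
- rake_neck (a point): Point on the handle's line 66 mm ahead (+x) of the rake's origin. Below it: crossbar 84 mm wide (along y), 10 mm thick, with five teeth 5 mm thick, 18 mm apart, 32 mm long, pointing down. The head's clamped depth differs each time, unreported: tooth tips 64 to 78 mm below this point; find the floor by feel. Sprung upward: crossbar and teeth give 1 mm per 4 N, at most 8 mm.
- loose_pod: Bystander: loose coffee pod, 51 mm across, 44 mm tall; origin under its centre.
- honey_jar: Bystander: loose jar with yellow label, 65 mm across, 118 mm tall; origin under its centre.
- mug: Bystander: loose mug, 86 x 121 x 99 mm; origin under its centre.
- tub_1: One of six alike: creamer tub turned lid-down: 36 mm across the lid (up to 41 mm over its pull tab), narrowing to about 28 mm on top, 24 mm tall, 13 g, slides easily. Body origin: centre of its foot, which is on TOP as it lies, 24 mm above the bed floor.
- tub_1_mid (a point): Middle of tub_1's axis, 12 mm from its foot; 18 mm above the tray's underside while the tub lies flat on the bed. At the start the six lie in three crosswise rows of two, 54 mm from row to row and 50 mm from tub to tub in a row: the rows at about x = -0.004, +0.050 and +0.104 in the tray's frame; which tub is in which row varies.
- tub_2: One of six alike: creamer tub turned lid-down: 36 mm across the lid (up to 41 mm over its pull tab), narrowing to about 28 mm on top, 24 mm tall, 13 g, slides easily. Body origin: centre of its foot, which is on TOP as it lies, 24 mm above the bed floor.
- tub_2_mid (a point): Middle of tub_2's axis, 12 mm from its foot; 18 mm above the tray's underside while the tub lies flat on the bed.
- tub_3: One of six alike: creamer tub turned lid-down: 36 mm across the lid (up to 41 mm over its pull tab), narrowing to about 28 mm on top, 24 mm tall, 13 g, slides easily. Body origin: centre of its foot, which is on TOP as it lies, 24 mm above the bed floor.
- tub_3_mid (a point): Middle of tub_3's axis, 12 mm from its foot; 18 mm above the tray's underside while the tub lies flat on the bed.
- tub_4: One of six alike: creamer tub turned lid-down: 36 mm across the lid (up to 41 mm over its pull tab), narrowing to about 28 mm on top, 24 mm tall, 13 g, slides easily. Body origin: centre of its foot, which is on TOP as it lies, 24 mm above the bed floor.
- tub_4_mid (a point): Middle of tub_4's axis, 12 mm from its foot; 18 mm above the tray's underside while the tub lies flat on the bed.
- tub_5: One of six alike: creamer tub turned lid-down: 36 mm across the lid (up to 41 mm over its pull tab), narrowing to about 28 mm on top, 24 mm tall, 13 g, slides easily. Body origin: centre of its foot, which is on TOP as it lies, 24 mm above the bed floor.
- tub_5_mid (a point): Middle of tub_5's axis, 12 mm from its foot; 18 mm above the tray's underside while the tub lies flat on the bed.
- tub_6: One of six alike: creamer tub turned lid-down: 36 mm across the lid (up to 41 mm over its pull tab), narrowing to about 28 mm on top, 24 mm tall, 13 g, slides easily. Body origin: centre of its foot, which is on TOP as it lies, 24 mm above the bed floor.
- tub_6_mid (a point): Middle of tub_6's axis, 12 mm from its foot; 18 mm above the tray's underside while the tub lies flat on the bed.
There are look-alikes about, which are no part of the job. Leave any yellow look-alike of the tub_6 alone. Leave any green look-alike of the tub_5 alone.

How it is judged:
By the outcome, as a careful person would: the job done as asked, in the order asked, and still so for the second after the job is handed in, with the robot touching nothing.
It also fails if it takes over 67 s, if anything falls off the work surface, if the arm or the gripper's body presses on something with over 40 N, if the wrist force passes 120 N, or if a joint passes its speed limit or range.

## Robot

A 7-joint arm with a two-finger parallel gripper is mounted at the origin on a cart in front of the work surface, level with it; the furniture and walls round the work are solid. World frame = base frame: x ahead of the robot, y to its left, z up, the work surface at z = 0. Lengths are in m, angles in rad, forces in N, time in s.
With the tool pointing down it reaches from about 0.425 to 0.8 m from the base axis. Payload 8.3 kg.
Tool frame: the origin (TCP) lies at the very end of the fingers, on their centre line; the grasp point (between the pads) lies 19 mm behind it; z points along the fingers, y is the line along which they close (so a half turn about z gives the same grasp; the last joint's range is limited). The gripper opens to 85 mm and grips with 20 to 120 N. Pads are 22 mm wide; open, the fingers measure 114 mm over their backs; the gripper's body (76 mm by 85 mm) begins 54 mm behind the grasp point. The pads swing forward as they close: fully open they stand 13 mm farther back than shut.
Start: joints at [-1.175, 0.383, 0.016, 1.37, -0.006, 1.388, -0.046], TCP at [0.277, 0.56, 0.231] pointing down, gripper open.
Joint ranges: [-2.95, 2.95], [-0.25, 2.06], [-1.52, 1.56], [0.18, 2.33], [-1.44, 4.58], [0.02, 2.06], [-3.01, 3.01]. Speed limits (rad/s): [2.39, 2.39, 3.01, 3.01, 3.14, 3.14, 3.14].

## Interface

Orientations are given as a unit quaternion [w, x, y, z].
In Python, from rig import get_state, read_camera, robot gives the robot as it stands.
- The arm moves only by the tool play_rows, never from a script. Its argument "deltas" is one flat list of numbers, 5 for each row, row after row: the shift along the tool's x, y, z as a fraction of full scale, then the turn about the tool's z as a fraction of full scale, then the opening in per cent of the stroke, from 0 (shut) to 100 (fully open). A call has exactly 10 rows; each row is the pose to reach, as a shift and turn from the pose commanded when the call began, along the tool's axes at that moment; what a row does not reach only later rows make up. Full scale, the value 1, is 0.3 m for a shift and 60 degrees for a turn. A row lasts 1/10 s, in which the tool goes at most 50 mm and 8.59 degrees, less where a joint would pass 70% of its speed; a pose out of reach is approached as far as the arm can. A call with a number of a shift or a turn outside -1 to 1 is refused whole. A call with a gripper value outside its range is refused whole. The fingers move at their own pace and stop on an object; the grip force is fixed at half the most. Time passes only in rows, so rows that repeat a pose let the fingers close, or fill a call up. It gives the time, the measured TCP pose, the force, the opening and the grip force at its end, in the units of the state.
- get_state(): the state, without advancing time (a new reading comes with each control period).
- read_camera(name): name is "side" or "top"; returns a dict with "pixels" (384x512x3 uint8, red, green, blue), "fx", "fy", "cx", "cy" (pixels), "R" (3x3) and "t" (3): a world point X has camera coordinates R X + t. Camera axes: x right, y down, z forward; pixel columns grow to the right and rows downward; lengths in m; the calibration is good to about 2 mm. A picture is of the moment at which its call begins. There is no depth.
- robot.sign_off(): hands the job in; it is judged then, once.
The state is a dict: "time": time; "joints": joint angles; "joint_vel": joint speeds; "tau": joint torques, N m; "tcp_pos": TCP position; "tcp_rot": TCP orientation; "force": force on the tool from outside, world axes, zero at the start; "wrist_torque": the same for the moment, N m; "finger_gap": finger opening in m; "grasp_force": force on a finger pad.
Only numpy, scipy, OpenCV 4.12 (cv2) and the standard library are available. Lean on these libraries where they do the work, as an engineer would, in place of code of your own. Each camera call takes 0.05 s, during which the arm holds its last target. There are 200 camera calls.

## Working session

There is one attempt and no reset: what is moved stays moved. The work goes in short steps, Python scripts to look and compute and a tool call to move; the robot and the scene stay as the last step left them, time stands still between calls to the robot, and variables do not carry over. Pictures are saved under pics/ and viewed, at most 10 in all, crops included, and the job is handed in when it is done.

Besides the shell and the picture viewer there is one more tool, called after "Request:" by a JSON object that holds its "api" and its "payload". play_rows: Moves the arm, as the interface text tells. Its arguments: {"type":"object","properties":{"deltas":{"type":"array","items":{"type":"number"}}},"required":["deltas"]}

```bash
mkdir -p pics
python3 - <<'E'
from rig import get_state, read_camera, robot
import cv2,json
s=get_state();print({k:s[k] for k in('time','tcp_pos','tcp_rot','force','finger_gap')})
for n in('side','top'):
    c=read_camera(n);cv2.imwrite(f'pics/{n}0.png',c['pixels'][:,:,::-1]);print(n,c['fx'],c['fy'],c['cx'],c['cy'],c['R'],c['t'])
E
ls
```

```text
{'time': 0.0, 'tcp_pos': array([0.27650434, 0.55993346, 0.23029588]), 'tcp_rot': array([-2.13475876e-04,  2.27331661e-01,  9.73816899e-01, -9.57827602e-04]), 'force': array([ 0.44619037, -0.12883743, -0.63361625]), 'finger_gap': 0.08547757497651425}
side 398.9645894429054 398.9645894429054 253.68450509944282 185.8513650790413 [[ 0.88330082 -0.46850862  0.01671354]
 [-0.27879219 -0.55361379 -0.78472077]
 [ 0.37690129  0.68848489 -0.61962406]] [-0.55892745  0.1348072   1.15345698]
top 437.42426339443585 437.42426339443585 261.53624024677754 188.8353548337418 [[ 0.00654217 -0.99997126  0.00383083]
 [-0.9985071  -0.00674025 -0.05420464]
 [ 0.0542289  -0.00347049 -0.9985225 ]] [-0.19199099  0.54088114  1.18572179]
pics
```

View pics/top0.png

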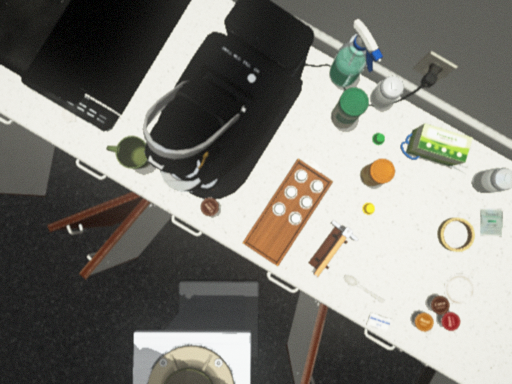

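View pics/side0.png

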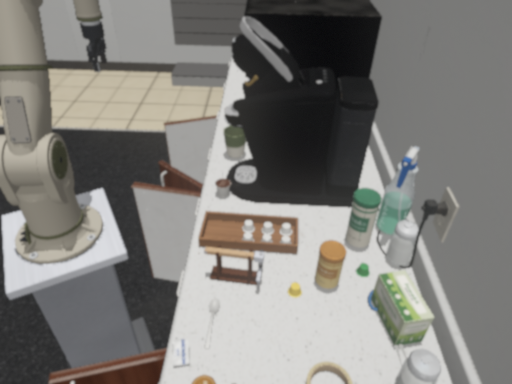

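The top view shows the tray from (300,160) to (278,263), with six white tubs at its far end and the cradle and rake around (330,248). The tray is yawed about -30° in the world. The yellow and green look-alikes lie at (369,208) and (379,138), outside the tray. I'll measure next.

```bash
cat > h.py <<'E'
from rig import get_state, read_camera, robot
import cv2,numpy as np
def ray(c,u,v,z):
    d=c['R'].T@np.array([(u-c['cx'])/c['fx'],(v-c['cy'])/c['fy'],1]);o=-c['R'].T@c['t']
    return o+d*(z-o[2])/d[2]
def proj(c,X):
    p=c['R']@np.asarray(X)+c['t'];return np.array([c['cx']+c['fx']*p[0]/p[2],c['cy']+c['fy']*p[1]/p[2]])
E
python3 - <<'E'
from h import *
c=read_camera('top');im=c['pixels'][:,:,::-1].copy()
h=cv2.cvtColor(im,cv2.COLOR_BGR2HSV)
roi=np.zeros(im.shape[:2],np.uint8);roi[150:290,235:365]=1
m=((h[...,0]<15)&(h[...,1]>90)&(h[...,2]>60)).astype(np.uint8)*roi
n,l,st,ce=cv2.connectedComponentsWithStats(m)
for i in range(1,n):
    if st[i,4]>40:
        cn=cv2.findContours((l==i).astype(np.uint8),0,2)[0][0]
        r=cv2.minAreaRect(cn);b=cv2.boxPoints(r)
        print('wood',st[i],r);
        for p in b: print(p,ray(c,*p,0.034).round(4))
w=((h[...,1]<60)&(h[...,2]>150)).astype(np.uint8)*roi
tr=np.zeros_like(w)
i=1+np.argmax(st[1:,4]);cn=cv2.findContours((l==i).astype(np.uint8),0,2)[0][0]
cv2.fillPoly(tr,[cv2.boxPoints(cv2.minAreaRect(cn)).astype(int)],1);tr=cv2.erode(tr,np.ones((3,3)))
n,l,st,ce=cv2.connectedComponentsWithStats(w*tr)
for i in range(1,n):
    if st[i,4]>30: print('tub',st[i],ce[i],ray(c,*ce[i],0.03).round(4))
cv2.imwrite('pics/crop1.png',cv2.resize(im[150:290,235:365],None,fx=4.2,fy=4.2,interpolation=cv2.INTER_CUBIC))
c=read_camera('side');im=c['pixels'][:,:,::-1]
cv2.imwrite('pics/crop2.png',cv2.resize(im[200:300,170:310],None,fx=5,fy=5,interpolation=cv2.INTER_CUBIC))
E
```

```text
wood [ 244  161   88  103 3252] ((287.4896240234375, 211.88674926757812), (42.14714050292969, 100.72330474853516), 33.4078254699707)
[242.16913 242.32428] [ 0.397  -0.1373  0.034 ]
[297.62683 158.24323] [ 0.6249 -0.2857  0.034 ]
[332.81012 181.44922] [ 0.5624 -0.381   0.034 ]
[277.35242 265.53027] [ 0.3358 -0.232   0.034 ]
wood [310 228  30  42 323] ((325.5054016113281, 248.1355438232422), (10.042010307312012, 44.87126159667969), 36.38435363769531)
[308.15442 263.21902] [ 0.3425 -0.3145  0.034 ]
[334.77203 227.09515] [ 0.4394 -0.386   0.034 ]
[342.85638 233.05206] [ 0.4235 -0.4078  0.034 ]
[316.23877 269.17593] [ 0.3268 -0.3361  0.034 ]
tub [295 170  12  13 133] [300.51879699 175.87969925] [ 0.5773 -0.294   0.03  ]
tub [310 180  13  13 139] [316.20863309 185.95683453] [ 0.5502 -0.3366  0.03  ]
tub [284 186  13  13 131] [290.4351145  191.91603053] [ 0.5335 -0.2667  0.03  ]
tub [300 196  12  13 130] [305.5        201.90769231] [ 0.5067 -0.3076  0.03  ]
tub [273 202  12  14 136] [278.48529412 208.66176471] [ 0.4879 -0.2345  0.03  ]
tub [289 212  13  13 131] [294.58015267 217.91603053] [ 0.4632 -0.2781  0.03  ]
```

View pics/crop1.png

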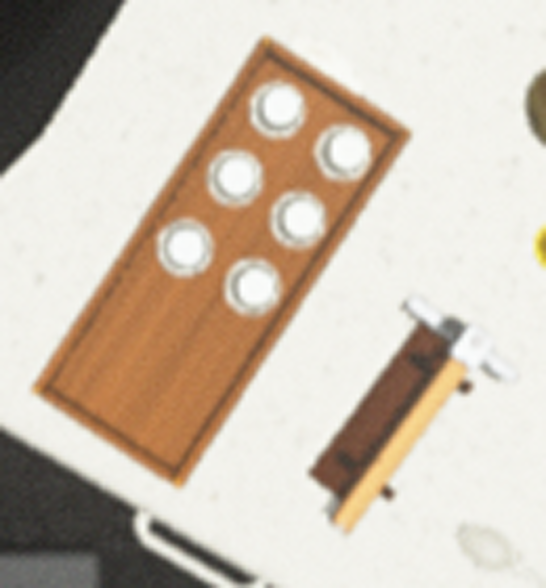

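View pics/crop2.png

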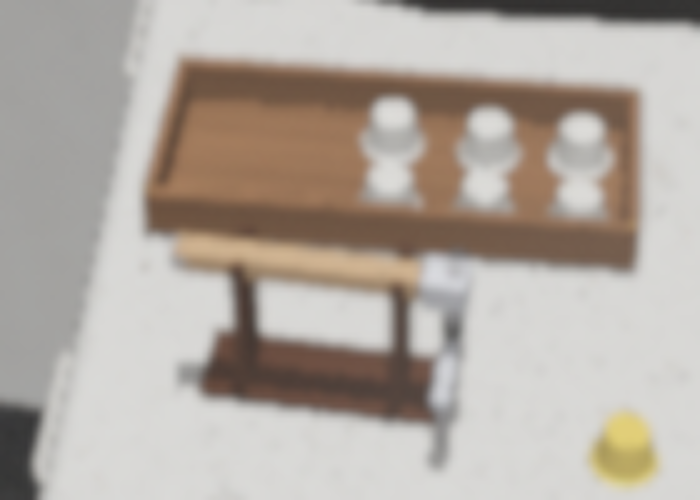

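The crops show the tray corners and six tubs clearly. In crop1 the rake handle runs from about (342,525) to (460,365), with its head at (465,345); the post cheeks show at (465,387) and (388,492). I'll locate the handle line and the posts, then check clearances.

Run:
```python
from h import *
T=read_camera('top');S=read_camera('side')
def tan(c,r):
    h=cv2.cvtColor(c['pixels'],cv2.COLOR_RGB2HSV);m=np.zeros(h.shape[:2],np.uint8)
    y0,y1,x0,x1=r;m[y0:y1,x0:x1]=((h[...,0]>8)&(h[...,0]<25)&(h[...,1]>60)&(h[...,2]>130))[y0:y1,x0:x1]
    n,l,st,ce=cv2.connectedComponentsWithStats(m);i=1+np.argmax(st[1:,4]);ys,xs=np.where(l==i)
    P=np.c_[xs,ys].astype(float);mu=P.mean(0);d=np.linalg.svd(P-mu,full_matrices=False)[2][0];t=(P-mu)@d
    print(len(P),P.min(0),P.max(0));return mu+d*t.min(),mu+d*t.max()
a=tan(T,(225,290,300,360));b=tan(S,(240,265,203,258))
print('top',a,[ray(T,*p,.088).round(4) for p in a]);print('side',b,[ray(S,*p,.085).round(4) for p in b])
A=[ray(T,*p,.088) for p in a];A.sort(key=lambda p:p[0]);d=A[1]-A[0];print('len',np.linalg.norm(d),'yaw',np.degrees(np.arctan2(d[1],d[0])))
u=d/np.linalg.norm(d);n=np.array([-u[1],u[0],0])
# posts
for p in [(345.7,242.1),(327.4,267.1)]:
    X=ray(T,*p,.096)-A[0];print('cheek along',X@u,'across',X@n)
for p in [(170+245/5,200+275/5),(170+400/5,200+295/5)]:
    X=ray(S,*p,.077)-A[0];print('side post along',X@u,'across',X@n)
for p in [(235+465/4.2,150+345/4.2),(235+412/4.2,150+305/4.2),(235+515/4.2,150+377/4.2)]: print('head',ray(T,*p,.085).round(4),ray(T,*p,.05).round(4))
print('jar',ray(T,380,172,.118),'mug',ray(T,130,150,.099),'pod',ray(T,209,207,.044),'mach',ray(T,190,188,.05),ray(T,215,195,.03))
```

```text
283 [314. 235.] [345. 276.]
338 [205. 246.] [252. 258.]
top (array([343.92197314, 235.94252033]), array([315.32305819, 274.76465536])) [array([ 0.4186, -0.4002,  0.088 ]), array([ 0.3195, -0.3268,  0.088 ])]
side (array([204.69008954, 248.29414473]), array([252.43977304, 254.74453384])) [array([ 0.3214, -0.3217,  0.085 ]), array([ 0.4181, -0.3952,  0.085 ])]
len 0.12333032984861618 yaw -36.52257853513871
cheek along 0.11289616312132562 across -0.011380508685805077
cheek along 0.03416725883760014 across -0.011575713659517508
side post along 0.03681053192251436 across -0.0036260435022853824
side post along 0.11507809391937261 across -0.0038705830296869304
head [ 0.4282 -0.4055  0.085 ] [ 0.4267 -0.4123  0.05  ]
head [ 0.4524 -0.373   0.085 ] [ 0.4517 -0.3789  0.05  ]
head [ 0.4089 -0.436   0.085 ] [ 0.4068 -0.4438  0.05  ]
jar [ 0.58100598 -0.48595036  0.118     ] mug [0.63495982 0.14957285 0.099     ] pod [ 0.4910275  -0.04826048  0.044     ] mach [0.54118851 0.00228714 0.05      ] [ 0.52376623 -0.06244805  0.03      ]
```

Request:
{"api": "play_rows", "payload": {"deltas": [0, -0.16, -0.1, 0, 100, -0.1, -0.3, -0.2, 0, 100, -0.2, -0.45, -0.2, 0, 100, -0.3, -0.6, -0.2, 0, 100, -0.4, -0.75, -0.2, 0, 100, -0.42, -0.9, -0.2, 0, 100, -0.42, -1, -0.2, 0, 100, -0.42, -1, -0.2, 0, 100, -0.42, -1, -0.2, 0, 100, -0.42, -1, -0.2, 0, 100]}}

```text
time: 1.3
tcp_pos: [0.2571, 0.2366, 0.2923]
tcp_rot: [0.001, 0.227, 0.974, 0.001]
force: [-0.1, -0.0, -0.2]
finger_gap: 0.0853
grasp_force: 0.0
```

Request:
{"api": "play_rows", "payload": {"deltas": [-0.1, -0.12, 0.02, 0.05, 100, -0.2, -0.24, 0.04, 0.1, 100, -0.3, -0.36, 0.06, 0.15, 100, -0.4, -0.48, 0.08, 0.17, 100, -0.5, -0.6, 0.1, 0.17, 100, -0.6, -0.72, 0.12, 0.17, 100, -0.657, -0.78, 0.14, 0.17, 100, -0.657, -0.78, 0.14, 0.17, 100, -0.657, -0.78, 0.14, 0.17, 100, -0.657, -0.78, 0.14, 0.17, 100]}}

```text
time: 2.3
tcp_pos: [0.3323, -0.0626, 0.2498]
tcp_rot: [0.0, 0.315, 0.949, 0.0]
force: [0.6, 1.0, 0.7]
finger_gap: 0.0852
grasp_force: 0.0
```

Request:
{"api": "play_rows", "payload": {"deltas": [-0.12, -0.1, 0, 0, 100, -0.24, -0.2, 0.1, 0, 100, -0.327, -0.256, 0.2, 0, 100, -0.327, -0.256, 0.32, 0, 100, -0.327, -0.256, 0.44, 0, 100, -0.327, -0.256, 0.54, 0, 100, -0.327, -0.256, 0.617, 0, 100, -0.327, -0.256, 0.617, 0, 100, -0.327, -0.256, 0.617, 0, 100, -0.327, -0.256, 0.617, 0, 100]}}

```text
time: 3.3
tcp_pos: [0.3665, -0.1814, 0.0654]
tcp_rot: [0.001, 0.312, 0.95, -0.0]
force: [0.2, -0.6, -0.0]
finger_gap: 0.0854
grasp_force: 0.0
```

```bash
cat >> h.py <<'E'
def go(pos,yaw_y=None):
    """fractions to reach world TCP pos (and yaw of tool y, deg) from the present measured pose"""
    from scipy.spatial.transform import Rotation as Ro
    s=get_state();q=s['tcp_rot'];R=Ro.from_quat([q[1],q[2],q[3],q[0]]).as_matrix()
    y=np.degrees(np.arctan2(R[1,1],R[0,1]));f=R.T@(np.array(pos)-s['tcp_pos'])/.3
    t=0 if yaw_y is None else -((yaw_y-y+180)%360-180)/60
    print('yaw_y %.2f'%y,'frac',f.round(3),'turn %.3f'%t)
E
python3 - <<'E'
from h import *
print(get_state()['joints'].round(3));go((.365,-.183,.065),53.5);go((.388,-.375,.25),53.5)
E
```

```text
[ 0.425  0.092 -0.045  2.133  0.006  0.916  1.312]
yaw_y 53.63 frac [ 0.001 -0.007  0.001] turn 0.002
yaw_y 53.63 frac [-0.441 -0.477 -0.615] turn 0.002
```

Request:
{"api": "play_rows", "payload": {"deltas": [0, 0, -0.16, 0, 100, -0.05, -0.05, -0.315, 0, 100, -0.15, -0.15, -0.315, 0, 100, -0.25, -0.25, -0.315, 0, 100, -0.35, -0.36, -0.315, 0, 100, -0.455, -0.475, -0.315, 0, 100, -0.455, -0.475, -0.315, 0, 100, -0.455, -0.475, -0.315, 0, 100, -0.455, -0.475, -0.315, 0, 100, -0.455, -0.475, -0.315, 0, 100]}}

```text
time: 4.3
tcp_pos: [0.3906, -0.3763, 0.1589]
tcp_rot: [-0.0, 0.312, 0.95, -0.0]
force: [0.1, -0.1, -0.5]
finger_gap: 0.0853
grasp_force: 0.0
```

Run:
```python
from h import *
T=read_camera('top');S=read_camera('side');s=get_state();print(s['tcp_pos'])
a=cv2.resize(T['pixels'][190:300,280:390,::-1],None,fx=5,fy=5,interpolation=2)
b=cv2.resize(S['pixels'][180:290,170:280,::-1],None,fx=5,fy=5,interpolation=2)
o=np.hstack([a,b]);o=cv2.resize(o,(800,400));cv2.imwrite('pics/g1.png',o)
print(proj(T,s['tcp_pos']),proj(S,s['tcp_pos']))
```

```text
[ 0.39035131 -0.37661409  0.15875142]
[339.78576069 249.27913091] [238.86295619 232.35323042]
```

View pics/g1.png

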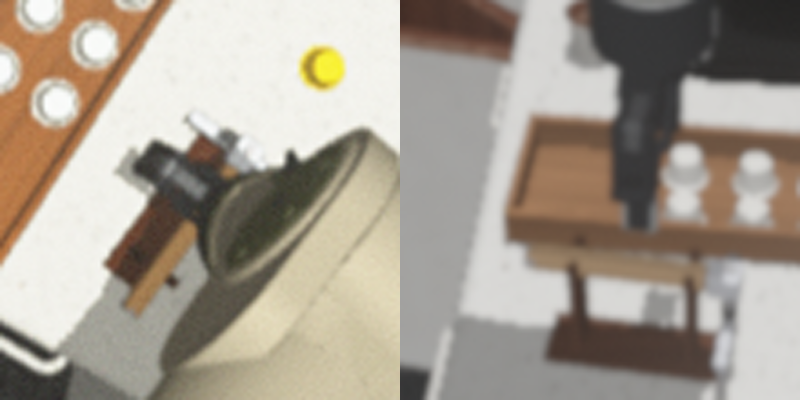

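The gripper hangs above the handle between the posts: fingers at (640,225) and posts at (577,290) and (690,290) in the side crop. I'll descend and close.

Request:
{"api": "play_rows", "payload": {"deltas": [0, 0, 0.06, 0, 100, 0, 0, 0.12, 0, 100, 0, 0, 0.18, 0, 100, 0, 0, 0.24, 0, 100, 0, 0, 0.29, 0, 100, 0, 0, 0.308, 0, 100, 0, 0, 0.308, 0, 100, 0, 0, 0.308, 0, 70, 0, 0, 0.308, 0, 50, 0, 0, 0.308, 0, 40]}}

```text
time: 5.4
tcp_pos: [0.3901, -0.3779, 0.0665]
tcp_rot: [-0.0, 0.313, 0.95, -0.0]
force: [-1.3, -1.1, 0.3]
finger_gap: 0.0438
grasp_force: 0.0
```

Request:
{"api": "play_rows", "payload": {"deltas": [0, 0, 0, 0, 35, 0, 0, 0, 0, 30, 0, 0, 0, 0, 25, 0, 0, 0, 0, 20, 0, 0, 0, 0, 15, 0, 0, 0, 0, 10, 0, 0, 0, 0, 0, 0, 0, 0, 0, 0, 0, 0, 0, 0, 0, 0, 0, 0, 0, 0]}}

```text
time: 6.4
tcp_pos: [0.3896, -0.3777, 0.0659]
tcp_rot: [-0.001, 0.313, 0.95, -0.0]
force: [-1.4, 1.7, 3.8]
finger_gap: 0.0129
grasp_force: 58.6
```

Run:
```python
from h import *
s=get_state();print(s)
T=read_camera('top');S=read_camera('side')
a=cv2.resize(T['pixels'][190:300,280:390,::-1],(400,400),interpolation=2)
b=cv2.resize(S['pixels'][180:290,170:280,::-1],(400,400),interpolation=2)
cv2.imwrite('pics/g2.png',np.hstack([a,b]))
```

```text
{'time': 6.4, 'joints': array([ 0.61867759,  0.35203729,  0.11089207,  1.80631469, -0.04450778,
        0.98711242,  1.68132012]), 'joint_vel': array([-6.76479427e-04, -1.31355341e-03,  1.22350507e-03, -5.93964208e-05,
       -3.21850320e-04, -6.72014512e-04, -6.47926593e-04]), 'tau': array([-4.05687802e-01, -5.26099813e+01,  1.49329238e+00, -3.08307660e+01,
       -1.85721237e-01, -5.56083620e-01,  5.08843732e-04]), 'tcp_pos': array([ 0.3896189 , -0.37768492,  0.0658911 ]), 'tcp_rot': array([-8.58405991e-04,  3.13089543e-01,  9.49723204e-01, -1.94141722e-04]), 'force': array([-1.41041476,  1.6823366 ,  3.78176339]), 'wrist_torque': array([ 0.09610382,  0.39178095, -0.01552608]), 'grasp_force': 58.59566867351532, 'finger_gap': 0.01288897510269869}
```

View pics/g2.png

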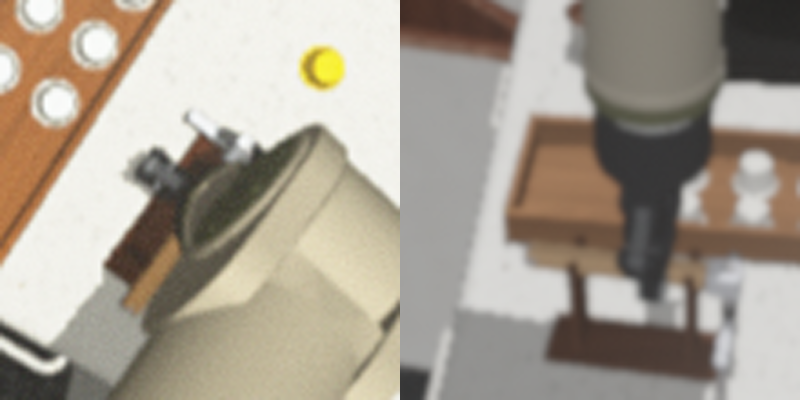

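The rake is gripped (58 N, gap 13 mm, handle yaw about -36.5°). I'll lift straight up.

Request:
{"api": "play_rows", "payload": {"deltas": [0, 0, -0.03, 0, 0, 0, 0, -0.08, 0, 0, 0, 0, -0.14, 0, 0, 0, 0, -0.2, 0, 0, 0, 0, -0.27, 0, 0, 0, 0, -0.333, 0, 0, 0, 0, -0.333, 0, 0, 0, 0, -0.333, 0, 0, 0, 0, -0.333, 0, 0, 0, 0, -0.333, 0, 0]}}

```text
time: 7.5
tcp_pos: [0.3893, -0.3771, 0.1643]
tcp_rot: [-0.002, 0.313, 0.95, 0.0]
force: [-0.2, -0.5, -1.6]
finger_gap: 0.0132
grasp_force: 58.6
```

Run:
```python
from h import *
s=get_state();print(s['force'],s['tcp_pos'],s['wrist_torque'])
c=np.array([.480,-.259]);a=np.radians(-33.4);u=np.array([np.cos(a),np.sin(a)])
p=c+(.023-.054)*u;print(p);go((*p,.115),90-33.4)
```

```text
[-0.1991046  -0.50817277 -1.63890011] [ 0.38926725 -0.3770985   0.16429348] [ 0.03705766 -0.00313844 -0.02613126]
[ 0.45411972 -0.2419351 ]
yaw_y 53.52 frac [0.093 0.491 0.164] turn -0.051
```

Request:
{"api": "play_rows", "payload": {"deltas": [0.02, 0.1, 0, 0, 0, 0.04, 0.22, 0, -0.02, 0, 0.06, 0.34, 0, -0.04, 0, 0.08, 0.44, 0, -0.051, 0, 0.093, 0.491, 0, -0.051, 0, 0.093, 0.491, 0.08, -0.051, 0, 0.093, 0.491, 0.164, -0.051, 0, 0.093, 0.491, 0.164, -0.051, 0, 0.093, 0.491, 0.164, -0.051, 0, 0.093, 0.491, 0.164, -0.051, 0]}}

```text
time: 8.5
tcp_pos: [0.4555, -0.2431, 0.1175]
tcp_rot: [-0.0, 0.288, 0.958, -0.0]
force: [-0.0, -0.5, -1.8]
finger_gap: 0.0127
grasp_force: 58.6
```

Run:
```python
from h import *
s=get_state();print(s['force'],s['tcp_pos'])
T=read_camera('top');S=read_camera('side')
a=cv2.resize(T['pixels'][150:280,230:360,::-1],(400,400),interpolation=2)
b=cv2.resize(S['pixels'][170:300,190:320,::-1],(400,400),interpolation=2)
cv2.imwrite('pics/g3.png',np.hstack([a,b]))
```

```text
[-0.03952831 -0.45102678 -1.76655634] [ 0.45553275 -0.24306586  0.1175296 ]
```

View pics/g3.png

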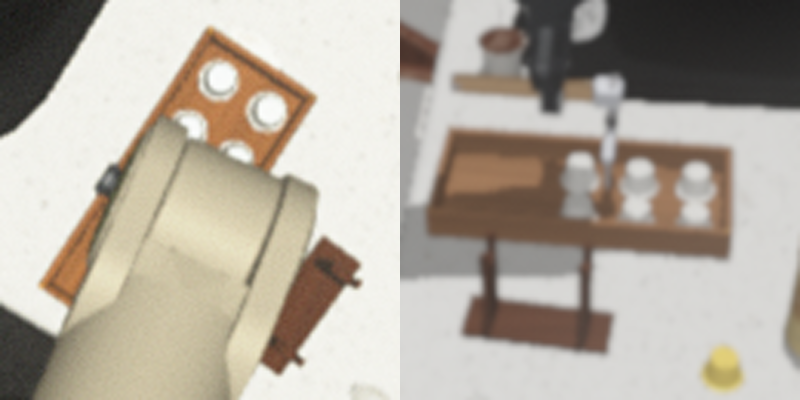

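The side crop looks along the crossbar: the teeth are at column ~608, between the near row (578) and the middle row (640). I'll convert to tray coordinates as a check.

```bash
cat >> h.py <<'E'
C0=np.array([.480,-.259,0]);A0=np.radians(-33.4);U=np.array([np.cos(A0),np.sin(A0),0]);N=np.array([-U[1],U[0],0])
def tray(X): X=np.asarray(X)-C0;return np.array([X@U,X@N,X[2]]).round(4)
def wor(x,y,z): return C0+U*x+N*y+np.array([0,0,z])
def rayv(c,u,v,lat):
    d=c['R'].T@np.array([(u-c['cx'])/c['fx'],(v-c['cy'])/c['fy'],1]);o=-c['R'].T@c['t']
    return o+d*((lat-(o-C0)@N)/(d@N))
E
python3 - <<'E'
from h import *
S=read_camera('side');k=.325
f=lambda x,y:(190+(x-400)*k,170+y*k)
for p in [(610,155),(608,200),(606,213)]: print('tooth',tray(rayv(S,*f(*p),0)))
for p,l in [((579,157),.025),((577,194),-.025),((640,164),.025),((637,201),-.025),((696,168),.025),((693,205),-.025)]: print('tubtop',tray(rayv(S,*f(*p),l)))
print('head',tray(rayv(S,*f(607,80),0)))
s=get_state();print(tray(s['tcp_pos']))
E
```

```text
tooth [0.0254 0.     0.0633]
tooth [0.0249 0.     0.0056]
tooth [ 0.0234 -0.     -0.012 ]
tubtop [-0.0053  0.025   0.0341]
tubtop [-0.0018 -0.025   0.0354]
tubtop [0.0523 0.025  0.0313]
tubtop [ 0.0529 -0.025   0.0326]
tubtop [0.1048 0.025  0.0318]
tubtop [ 0.1036 -0.025   0.0332]
head [ 0.0207 -0.      0.1515]
[-2.920e-02 -1.000e-04  1.175e-01]
```

Tooth and gap line up (tooth x≈0.025, gap centre 0.0245). I'll descend to just above the earliest possible contact.

Request:
{"api": "play_rows", "payload": {"deltas": [0, 0, 0.03, 0, 0, 0, 0, 0.06, 0, 0, 0, 0, 0.09, 0, 0, 0, 0, 0.12, 0, 0, 0, 0, 0.15, 0, 0, 0, 0, 0.17, 0, 0, 0, 0, 0.17, 0, 0, 0, 0, 0.17, 0, 0, 0, 0, 0.17, 0, 0, 0, 0, 0.17, 0, 0]}}

```text
time: 9.65
tcp_pos: [0.4551, -0.2427, 0.0657]
tcp_rot: [-0.001, 0.288, 0.958, -0.0]
force: [-0.2, -0.2, -3.5]
finger_gap: 0.0129
grasp_force: 58.8
```

Request:
{"api": "play_rows", "payload": {"deltas": [0, 0, 0.002, 0, 0, 0, 0, 0.005, 0, 0, 0, 0, 0.008, 0, 0, 0, 0, 0.008, 0, 0, 0, 0, 0.008, 0, 0, 0, 0, 0.008, 0, 0, 0, 0, 0.008, 0, 0, 0, 0, 0.008, 0, 0, 0, 0, 0.008, 0, 0, 0, 0, 0.008, 0, 0]}}

```text
time: 10.65
tcp_pos: [0.4549, -0.2426, 0.063]
tcp_rot: [-0.001, 0.288, 0.958, -0.0]
force: [-1.0, 0.6, 3.2]
finger_gap: 0.0125
grasp_force: 59.4
```

Contact with the floor felt (about 5 N) at TCP z≈0.063–0.064. Now I'll rake the near row towards the board.

Request:
{"api": "play_rows", "payload": {"deltas": [0.015, 0, 0, 0, 0, 0.045, 0, 0, 0, 0, 0.08, 0, 0, 0, 0, 0.115, 0, 0, 0, 0, 0.15, 0, 0, 0, 0, 0.185, 0, 0, 0, 0, 0.22, 0, 0, 0, 0, 0.255, 0, 0, 0, 0, 0.283, 0, 0, 0, 0, 0.283, 0, 0, 0, 0]}}

```text
time: 11.65
tcp_pos: [0.3829, -0.1951, 0.0631]
tcp_rot: [-0.001, 0.287, 0.958, -0.0]
force: [-0.1, 0.1, 2.9]
finger_gap: 0.0132
grasp_force: 59.4
```

Run:
```python
from h import *
s=get_state();print(s['force'],tray(s['tcp_pos']))
S=read_camera('side')
cv2.imwrite('pics/g4.png',cv2.resize(S['pixels'][190:270,190:310,::-1],(780,520),interpolation=2))
```

```text
[-0.11998647  0.06740252  2.90870781] [-1.163e-01 -1.000e-04  6.310e-02]
```

View pics/g4.png

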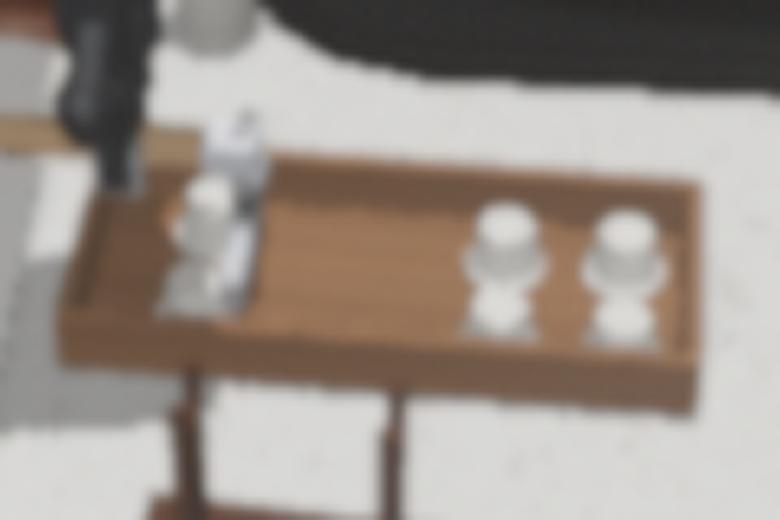

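Both near-row tubs are riding evenly ahead of the teeth (tops at (207,200) and (190,280)); the other rows are untouched. About 30 mm remains.

Request:
{"api": "play_rows", "payload": {"deltas": [0.015, 0, 0, 0, 0, 0.03, 0, 0, 0, 0, 0.045, 0, 0, 0, 0, 0.06, 0, 0, 0, 0, 0.07, 0, 0, 0, 0, 0.08, 0, 0, 0, 0, 0.083, 0, 0, 0, 0, 0.083, 0, 0, 0, 0, 0.083, 0, 0, 0, 0, 0.083, 0, 0, 0, 0]}}

```text
time: 12.7
tcp_pos: [0.3631, -0.1821, 0.0631]
tcp_rot: [-0.001, 0.288, 0.958, -0.0]
force: [1.8, 0.7, 2.1]
finger_gap: 0.0127
grasp_force: 59.4
```

```bash
cat > near.py <<'E'
from h import *
s=get_state();print(s['force'],s['force']@U,tray(s['tcp_pos']),s['joints'].round(2))
S=read_camera('side');im=S['pixels'][190:270,190:310]
h=cv2.cvtColor(im,cv2.COLOR_RGB2HSV);w=((h[...,1]<45)&(h[...,2]>185)).astype(np.uint8)
n,l,st,ce=cv2.connectedComponentsWithStats(w)
for i in range(1,n):
    if 8<st[i,4]<200:
        for lat in (.025,-.025):
            t=tray(rayv(S,ce[i][0]+190,ce[i][1]+190,lat))
            if .022<t[2]<.038: print(st[i],t)
E
python3 near.py
```

```text
[1.80554246 0.69529039 2.114803  ] 1.1246092998397066 [-1.399e-01 -1.000e-04  6.310e-02] [ 0.4   0.09 -0.02  2.14  0.    0.91  1.37]
[22 27  5  6 24] [-0.1043  0.025   0.0307]
[74 32  8  6 38] [0.0511 0.025  0.0259]
[93 33  7  7 38] [0.1047 0.025  0.0269]
[90 41 12 12 76] [ 0.1049 -0.025   0.0345]
[73 42 10  9 65] [ 0.0524 -0.025   0.0311]
```

Request:
{"api": "play_rows", "payload": {"deltas": [0.003, 0, 0, 0, 0, 0.006, 0, 0, 0, 0, 0.009, 0, 0, 0, 0, 0.012, 0, 0, 0, 0, 0.015, 0, 0, 0, 0, 0.015, 0, 0, 0, 0, 0.015, 0, 0, 0, 0, 0.015, 0, 0, 0, 0, 0.015, 0, 0, 0, 0, 0.015, 0, 0, 0, 0]}}

```text
time: 13.75
tcp_pos: [0.3594, -0.1796, 0.0631]
tcp_rot: [-0.001, 0.288, 0.958, -0.0]
force: [1.5, -0.8, 2.0]
finger_gap: 0.0125
grasp_force: 59.3
```

```bash
python3 near.py|head -2
```

```text
[ 1.48947836 -0.83491044  1.95463223] 1.7030899467957792 [-1.444e-01 -1.000e-04  6.310e-02] [ 0.4   0.08 -0.02  2.15  0.    0.91  1.37]
[20 27  5  6 21] [-0.1097  0.025   0.0307]
```

Request:
{"api": "play_rows", "payload": {"deltas": [0.001, 0, 0, 0, 0, 0.002, 0, 0, 0, 0, 0.003, 0, 0, 0, 0, 0.004, 0, 0, 0, 0, 0.005, 0, 0, 0, 0, 0.005, 0, 0, 0, 0, 0.005, 0, 0, 0, 0, 0.005, 0, 0, 0, 0, 0.005, 0, 0, 0, 0, 0.005, 0, 0, 0, 0]}}

```text
time: 14.8
tcp_pos: [0.3582, -0.1788, 0.0632]
tcp_rot: [-0.001, 0.288, 0.958, -0.0]
force: [1.7, -0.9, 0.9]
finger_gap: 0.0128
grasp_force: 59.3
```

```bash
python3 near.py|head -2
```

```text
[ 1.69225868 -0.8683936   0.88951224] 1.8908124955026455 [-1.459e-01 -1.000e-04  6.320e-02] [ 0.4   0.08 -0.02  2.15  0.    0.91  1.37]
[20 27  5  6 25] [-0.1108  0.025   0.03  ]
```

Request:
{"api": "play_rows", "payload": {"deltas": [0.001, 0, 0, 0, 0, 0.002, 0, 0, 0, 0, 0.003, 0, 0, 0, 0, 0.004, 0, 0, 0, 0, 0.005, 0, 0, 0, 0, 0.005, 0, 0, 0, 0, 0.005, 0, 0, 0, 0, 0.005, 0, 0, 0, 0, 0.005, 0, 0, 0, 0, 0.005, 0, 0, 0, 0]}}

```text
time: 15.85
tcp_pos: [0.3569, -0.1779, 0.0631]
tcp_rot: [-0.001, 0.288, 0.958, -0.0]
force: [2.3, -1.5, 1.7]
finger_gap: 0.0131
grasp_force: 59.3
```

```bash
python3 near.py|head -2
```

```text
[ 2.28080062 -1.54584405  1.65893852] 2.755078900410927 [-1.474e-01 -1.000e-04  6.310e-02] [ 0.4   0.08 -0.02  2.16  0.    0.91  1.37]
[10 25  4  5 12] [-0.1412  0.025   0.0351]
```

Request:
{"api": "play_rows", "payload": {"deltas": [0.001, 0, 0, 0, 0, 0.002, 0, 0, 0, 0, 0.003, 0, 0, 0, 0, 0.004, 0, 0, 0, 0, 0.005, 0, 0, 0, 0, 0.005, 0, 0, 0, 0, 0.005, 0, 0, 0, 0, 0.005, 0, 0, 0, 0, 0.005, 0, 0, 0, 0, 0.005, 0, 0, 0, 0]}}

```text
time: 16.9
tcp_pos: [0.3557, -0.1772, 0.0632]
tcp_rot: [-0.001, 0.288, 0.958, -0.0]
force: [3.0, -1.2, 0.7]
finger_gap: 0.0133
grasp_force: 59.3
```

```bash
cat >> near.py <<'E'
cv2.imwrite('pics/n%d.png'%int(s['time']*10),cv2.resize(S['pixels'][195:250,190:250,::-1],(660,600),interpolation=2))
E
python3 near.py|head -2; ls pics
```

```text
[ 3.04973871 -1.16726354  0.70378832] 3.1886239459636867 [-1.488e-01 -1.000e-04  6.320e-02] [ 0.4   0.07 -0.02  2.16  0.    0.91  1.37]
[10 25  4  5 14] [-0.1417  0.025   0.0351]
crop1.png
crop2.png
g1.png
g2.png
g3.png
g4.png
n169.png
side0.png
top0.png
```

Run:
```python
from h import *
S=read_camera('side');g=cv2.cvtColor(S['pixels'],cv2.COLOR_RGB2GRAY)
sat=cv2.cvtColor(S['pixels'],cv2.COLOR_RGB2HSV)[...,1]
for lat in(.025,-.025):
    for x in(-.130,-.112,-.0915): print(lat,x,proj(S,wor(x,lat,.030)).round(1),proj(S,wor(x,lat,.008)).round(1))
print('cols 198..228');
for r in range(215,241): print(r,' '.join('%3d'%v for v in sat[r,198:230]))
```

```text
0.025 -0.13 [205.7 218.7] [206.1 224.2]
0.025 -0.112 [211.8 219.2] [212.2 224.7]
0.025 -0.0915 [218.8 219.8] [219.  225.2]
-0.025 -0.13 [202.4 230.8] [202.9 236.3]
-0.025 -0.112 [208.7 231.3] [209.1 236.8]
-0.025 -0.0915 [215.9 231.9] [216.2 237.4]
cols 198..228
215   3   2   6   8   8  13  35  75  94  93  70  32   7   2   3   3   5   6   8   8   6   3  25  73  97 101 102 102 103 103 102 102
216   5   2   3   4   5  12  36  76 100  93  61  28  10   4   1   1   2   3   5   6   6   5  35  83  98 100 102 100 100 100 100 102
217   2   2   3   5   6  15  40  79  98  71  35  16   9   5   4   4   4   4   4   5   5   9  49  90  99 102 102 102 102  99 102  99
218   2   3   4   4   6  15  42  82  89  50  19  11   7   5   5   5   4   4   2   4   4  18  62  94 102 102 101 101 101 101 101 101
219   3   3   3   4   7  17  49  85  83  41  14   8   5   5   5   5   5   4   2   5   6  29  71  97 103 103 104 102 101 101 103 103
220   4   3   4   6   9  25  63  92  83  44  15   7   5   5   4   4   6   4   0   3  12  42  80 101 106 106 105 106 105 106 106 104
221   5   5   5   8  20  46  81  93  79  46  
[... 1894 characters left out ...]
 111 110 109 109 109 109 109 109 109 108
236  30  65  92  97  84  52  28  16  12  10  11   9   9   9  11  12  14  23  54  89 108 109 111 110 110 110 109 108 107 107 109 109
237  40  79 102 102  94  71  48  37  30  27  25  23  22  23  30  38  41  53  79 102 109 110 110 109 110 108 109 107 108 109 109 110
238  44  84 104 104 103  95  84  75  68  63  62  58  55  59  65  72  77  86  98 107 110 110 110 109 108 109 109 108 108 108 108 109
239  42  82 103 106 106 106 101  99  96  96  93  93  92  91  94  98 101 103 107 109 109 111 109 108 109 109 109 108 108 108 108 108
240  40  81 102 105 104 102 102 102 102 102 102 104 101 103 103 107 107 106 109 108 108 108 109 109 109 108 108 109 107 108 109 108
```

Request:
{"api": "play_rows", "payload": {"deltas": [0.001, 0, 0, 0, 0, 0.002, 0, 0, 0, 0, 0.003, 0, 0, 0, 0, 0.004, 0, 0, 0, 0, 0.005, 0, 0, 0, 0, 0.005, 0, 0, 0, 0, 0.005, 0, 0, 0, 0, 0.005, 0, 0, 0, 0, 0.005, 0, 0, 0, 0, 0.005, 0, 0, 0, 0]}}

```text
time: 18.0
tcp_pos: [0.3549, -0.1766, 0.0633]
tcp_rot: [-0.0, 0.288, 0.958, -0.0]
force: [5.4, -3.2, -0.5]
finger_gap: 0.0132
grasp_force: 59.1
```

```bash
cat > near.py <<'E'
from h import *
s=get_state();print(s['force'],s['force']@U,s['wrist_torque'],tray(s['tcp_pos']))
S=read_camera('side')
sat=cv2.cvtColor(S['pixels'],cv2.COLOR_RGB2HSV)[...,1].astype(float)
for r in (222,223,224,225,233,234,235,236):
    L=sat[r,198:215];k=np.argmax(L);j=k+np.argmax(L[k:]<50);R=sat[r,212:228];m=np.argmax(R>50)
    print(r,'left %.2f'%(198+j-(50-L[j])/(L[j-1]-L[j]) if L[j]<50 else -1),'right %.2f'%(212+m-(R[m]-50)/(R[m]-R[m-1])))
E
python3 near.py
```

```text
[ 5.36299202 -3.22882054 -0.4749447 ] 6.25468594888697 [-0.96369134 -1.31709816  0.03289793] [-1.498e-01 -1.000e-04  6.330e-02]
222 left 206.15 right 218.78
223 left 205.63 right 218.70
224 left 205.46 right 218.57
225 left 205.53 right 218.40
233 left 203.49 right 216.47
234 left 203.19 right 216.35
235 left 202.82 right 216.19
236 left 202.84 right 215.72
```

Contact felt: the force rose to 6 N, the TCP stalled, the yaw moment is nearly zero so both tubs press, and the tub edges sit at the board's projected foot (columns 205.5 and 202.8). I'll back off, lift, and go to the second gap.

Request:
{"api": "play_rows", "payload": {"deltas": [-0.01, 0, 0, 0, 0, -0.02, 0, 0, 0, 0, -0.025, 0, -0.03, 0, 0, -0.025, 0, -0.09, 0, 0, -0.025, 0, -0.17, 0, 0, -0.13, 0, -0.17, 0, 0, -0.25, 0, -0.17, 0, 0, -0.37, 0, -0.17, 0, 0, -0.49, 0, -0.17, 0, 0, -0.582, 0, -0.17, 0, 0]}}

```text
time: 19.05
tcp_pos: [0.5008, -0.2731, 0.1132]
tcp_rot: [-0.002, 0.288, 0.958, 0.0]
force: [0.4, -1.2, -1.6]
finger_gap: 0.0133
grasp_force: 58.7
```

Request:
{"api": "play_rows", "payload": {"deltas": [0, 0, 0, 0, 0, 0, 0, 0, 0, 0, 0, 0, 0, 0, 0, 0, 0, 0, 0, 0, 0, 0, 0, 0, 0, 0, 0, 0, 0, 0, 0, 0, 0, 0, 0, 0, 0, 0, 0, 0, 0, 0, 0, 0, 0, 0, 0, 0, 0, 0]}}

```text
time: 20.05
tcp_pos: [0.5002, -0.2725, 0.1139]
tcp_rot: [-0.001, 0.288, 0.958, -0.0]
force: [-0.9, -0.1, -2.1]
finger_gap: 0.0132
grasp_force: 58.7
```

```bash
python3 near.py
python3 - <<'E'
from h import *
S=read_camera('side')
cv2.imwrite('pics/g5.png',cv2.resize(S['pixels'][180:270,190:310,::-1],(800,600),interpolation=2))
s=get_state();print(s['tcp_pos'],s['force'])
E
```

```text
[-0.9060373  -0.14788348 -2.14633951] -0.6749962963622241 [0.00078132 0.0488715  0.04069646] [ 0.0243 -0.0002  0.1139]
222 left 206.34 right 217.70
223 left 205.74 right 218.23
224 left 205.50 right 218.64
225 left 205.37 right 218.81
233 left 203.79 right 213.26
234 left 203.70 right 213.62
235 left 203.48 right 214.29
236 left 203.38 right 214.93
[ 0.50019637 -0.27250075  0.11383029] [-0.44616104 -0.36566751 -2.69859934]
```

View pics/g5.png

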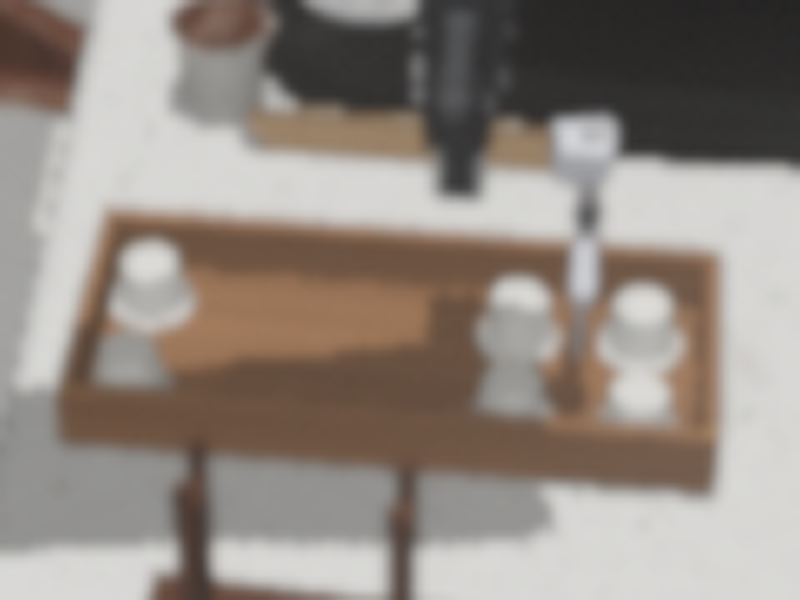

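The teeth hang mid-gap (column 580 between 517 and 640), and the near tubs rest at the near board. I'll lower onto the floor.

Request:
{"api": "play_rows", "payload": {"deltas": [0, 0, 0.03, 0, 0, 0, 0, 0.06, 0, 0, 0, 0, 0.09, 0, 0, 0, 0, 0.12, 0, 0, 0, 0, 0.15, 0, 0, 0, 0, 0.16, 0, 0, 0, 0, 0.165, 0, 0, 0, 0, 0.165, 0, 0, 0, 0, 0.165, 0, 0, 0, 0, 0.165, 0, 0]}}

```text
time: 21.15
tcp_pos: [0.5004, -0.2726, 0.0647]
tcp_rot: [-0.001, 0.288, 0.958, -0.0]
force: [0.2, -0.2, -1.8]
finger_gap: 0.013
grasp_force: 58.8
```

Request:
{"api": "play_rows", "payload": {"deltas": [0, 0, 0.005, 0, 0, 0, 0, 0.005, 0, 0, 0.015, 0, 0.005, 0, 0, 0.04, 0, 0.005, 0, 0, 0.07, 0, 0.005, 0, 0, 0.1, 0, 0.005, 0, 0, 0.13, 0, 0.005, 0, 0, 0.16, 0, 0.005, 0, 0, 0.18, 0, 0.005, 0, 0, 0.193, 0, 0.005, 0, 0]}}

```text
time: 22.15
tcp_pos: [0.4514, -0.2403, 0.0631]
tcp_rot: [-0.001, 0.288, 0.958, -0.0]
force: [2.3, -1.2, 2.2]
finger_gap: 0.0131
grasp_force: 59.2
```

Run:
```python
from h import *
s=get_state();print(tray(s['tcp_pos']),s['force'])
S=read_camera('side');im=S['pixels']
h=cv2.cvtColor(im,cv2.COLOR_RGB2HSV);w=((h[...,1]<50)&(h[...,2]>80)).astype(np.uint8)
n,l,st,ce=cv2.connectedComponentsWithStats(w[205:250,203:300])
for i in range(1,n):
    if st[i,4]>15: print(st[i]+[203,205,0,0,0],[tray(rayv(S,ce[i][0]+203,ce[i][1]+205,q)) for q in(.025,-.025)])
```

```text
[-0.0342 -0.0001  0.0631] [ 2.34393415 -1.22020739  2.16803542]
[203 205  29  16 187] [array([-0.1005,  0.025 ,  0.0737]), array([-0.0899, -0.025 ,  0.1187])]
[ 241  205   59   45 1030] [array([0.0514, 0.025 , 0.055 ]), array([ 0.0529, -0.025 ,  0.1011])]
[238 214   4   9  20] [array([-0.0297,  0.025 ,  0.0407]), array([-0.0233, -0.025 ,  0.0878])]
[204 216  15  22 227] [array([-0.1163,  0.025 , -0.0004]), array([-0.1048, -0.025 ,  0.0491])]
[279 222  14  22 224] [array([ 0.1053,  0.025 , -0.0009]), array([ 0.1037, -0.025 ,  0.0486])]
[203 247  16   3  43] [array([-0.1242,  0.025 , -0.094 ]), array([-0.1122, -0.025 , -0.039 ])]
[220 248  20   2  27] [array([-0.0669,  0.025 , -0.09  ]), array([-0.0583, -0.025 , -0.0352])]
```

Request:
{"api": "play_rows", "payload": {"deltas": [0, 0, 0, 0, 0, -0.01, 0, 0, 0, 0, -0.02, 0, 0, 0, 0, -0.02, 0, -0.04, 0, 0, -0.02, 0, -0.12, 0, 0, -0.02, 0, -0.2, 0, 0, -0.02, 0, -0.28, 0, 0, -0.02, 0, -0.345, 0, 0, -0.02, 0, -0.345, 0, 0, -0.02, 0, -0.345, 0, 0]}}

```text
time: 23.2
tcp_pos: [0.4567, -0.2438, 0.1659]
tcp_rot: [-0.001, 0.288, 0.958, -0.0]
force: [-0.1, -0.4, -2.9]
finger_gap: 0.0131
grasp_force: 58.7
```

Run:
```python
from h import *
s=get_state();print(s['tcp_pos'],s['force']);go((.3896,-.3777,.166),53.5)
```

```text
[ 0.45671748 -0.24383249  0.16591334] [-0.11681676 -0.41209776 -2.94234444]
yaw_y 56.57 frac [-0.059 -0.496  0.   ] turn 0.051
```

Request:
{"api": "play_rows", "payload": {"deltas": [-0.01, -0.08, 0, 0.01, 0, -0.02, -0.18, 0, 0.02, 0, -0.03, -0.28, 0, 0.04, 0, -0.045, -0.38, 0, 0.051, 0, -0.055, -0.46, 0, 0.051, 0, -0.059, -0.496, 0, 0.051, 0, -0.059, -0.496, 0, 0.051, 0, -0.059, -0.496, 0, 0.051, 0, -0.059, -0.496, 0, 0.051, 0, -0.059, -0.496, 0, 0.051, 0]}}

```text
time: 24.2
tcp_pos: [0.3907, -0.3766, 0.1664]
tcp_rot: [-0.001, 0.312, 0.95, 0.0]
force: [0.8, -0.1, -2.1]
finger_gap: 0.0131
grasp_force: 58.8
```

```bash
cat > tubs.py <<'E'
from h import *
s=get_state();print(s['tcp_pos'],s['tcp_rot'],s['force']);go((.3896,-.3777,.0659),53.5)
T=read_camera('top');im=T['pixels'];h=cv2.cvtColor(im,cv2.COLOR_RGB2HSV)
pol=np.array([proj(T,wor(x,y,.006)) for x,y in[(-.13,-.05),(-.13,.05),(.13,.05),(.13,-.05)]]).round().astype(np.int32)
m=np.zeros(h.shape[:2],np.uint8);cv2.fillPoly(m,[pol],1)
w=((h[...,1]<60)&(h[...,2]>110)).astype(np.uint8)*m
n,l,st,ce=cv2.connectedComponentsWithStats(w)
for i in range(1,n):
    if st[i,4]>20: print('tub',st[i,2:],tray(ray(T,*ce[i],.018)))
E
python3 tubs.py
```

```text
[ 0.39072485 -0.37656215  0.16644152] [-9.12493126e-04  3.11971241e-01  9.50091099e-01  1.27486021e-04] [ 0.77256607 -0.13408244 -2.13391234]
yaw_y 53.64 frac [ 0.    -0.005  0.335] turn 0.002
tub [ 12  13 133] [0.1019 0.024  0.018 ]
tub [ 13  13 139] [ 0.1028 -0.0271  0.018 ]
tub [ 13  13 137] [0.0007 0.0271 0.018 ]
tub [ 13  13 133] [ 0.0006 -0.0261  0.018 ]
tub [ 13  14 139] [-0.112   0.0277  0.018 ]
tub [ 13  14 137] [-0.1118 -0.0263  0.018 ]
```

All six tubs are where they should be (x ≈ -0.112, 0.001, 0.102). I'll lower to just above the notches and check alignment.

Request:
{"api": "play_rows", "payload": {"deltas": [0, -0.005, 0.04, 0.002, 0, 0, -0.005, 0.1, 0.002, 0, 0, -0.005, 0.16, 0.002, 0, 0, -0.005, 0.22, 0.002, 0, 0, -0.005, 0.245, 0.002, 0, 0, -0.005, 0.245, 0.002, 0, 0, -0.005, 0.245, 0.002, 0, 0, -0.005, 0.245, 0.002, 0, 0, -0.005, 0.245, 0.002, 0, 0, -0.005, 0.245, 0.002, 0]}}

```text
time: 25.25
tcp_pos: [0.3891, -0.3793, 0.0937]
tcp_rot: [-0.0, 0.314, 0.949, -0.0]
force: [-0.1, -0.4, -2.6]
finger_gap: 0.013
grasp_force: 58.7
```

```bash
python3 tubs.py|head -2
```

```text
[ 0.38908582 -0.37930658  0.0936634 ] [-3.70542384e-04  3.14027266e-01  9.49413827e-01 -3.51980710e-04] [-0.0518709  -0.44353335 -2.62311527]
yaw_y 53.40 frac [0.002 0.005 0.093] turn -0.002
```

Request:
{"api": "play_rows", "payload": {"deltas": [0.002, 0.004, 0, 0, 0, 0.002, 0.004, 0, 0, 0, 0.002, 0.004, 0.02, 0, 0, 0.002, 0.004, 0.04, 0, 0, 0.002, 0.004, 0.06, 0, 0, 0.002, 0.004, 0.075, 0, 0, 0.002, 0.004, 0.083, 0, 0, 0.002, 0.004, 0.083, 0, 0, 0.002, 0.004, 0.083, 0, 0, 0.002, 0.004, 0.083, 0, 0]}}

```text
time: 26.3
tcp_pos: [0.3892, -0.3779, 0.0684]
tcp_rot: [-0.001, 0.314, 0.949, -0.0]
force: [0.7, 0.2, -2.5]
finger_gap: 0.013
grasp_force: 58.7
```

```bash
python3 tubs.py|head -2; python3 -c "
from h import *
print(get_state()['wrist_torque'])"
```

```text
[ 0.38915233 -0.3778777   0.06843227] [-6.59414483e-04  3.14036995e-01  9.49410486e-01 -2.46294531e-04] [ 0.65604151  0.17011515 -2.50167876]
yaw_y 53.39 frac [-0.001  0.001  0.008] turn -0.002
[ 0.00969574  0.04162705 -0.02060207]
```

Request:
{"api": "play_rows", "payload": {"deltas": [0, 0, 0.003, 0, 0, 0, 0, 0.006, 0, 0, 0, 0, 0.009, 0, 0, 0, 0, 0.009, 0, 0, 0, 0, 0.009, 0, 0, 0, 0, 0.009, 0, 0, 0, 0, 0.009, 0, 0, 0, 0, 0.009, 0, 0, 0, 0, 0.009, 0, 0, 0, 0, 0.009, 0, 0]}}

```text
time: 27.35
tcp_pos: [0.389, -0.3778, 0.0659]
tcp_rot: [-0.001, 0.314, 0.949, -0.0]
force: [-2.4, 1.7, 6.0]
finger_gap: 0.0127
grasp_force: 59.7
```

Seated (6 N up). I'll open gently, then rise.

Request:
{"api": "play_rows", "payload": {"deltas": [0, 0, 0, 0, 20, 0, 0, 0, 0, 25, 0, 0, 0, 0, 35, 0, 0, 0, 0, 50, 0, 0, 0, 0, 65, 0, 0, 0, 0, 80, 0, 0, 0, 0, 80, 0, 0, 0, 0, 80, 0, 0, 0, 0, 80, 0, 0, 0, 0, 80]}}

```text
time: 28.35
tcp_pos: [0.389, -0.3777, 0.0655]
tcp_rot: [-0.001, 0.314, 0.949, -0.0]
force: [0.1, 0.1, 0.1]
finger_gap: 0.0683
grasp_force: 0.0
```

Request:
{"api": "play_rows", "payload": {"deltas": [0, 0, -0.03, 0, 80, 0, 0, -0.08, 0, 80, 0, 0, -0.16, 0, 80, 0, 0, -0.26, 0, 80, 0, 0, -0.38, 0, 80, 0, 0, -0.5, 0, 80, 0.2, 0.03, -0.6, 0, 80, 0.35, 0.05, -0.6, 0, 80, 0.4, 0.1, -0.6, 0, 80, 0.4, 0.1, -0.6, 0, 80]}}

```text
time: 29.35
tcp_pos: [0.3099, -0.2795, 0.2472]
tcp_rot: [0.0, 0.313, 0.95, -0.0]
force: [0.3, -0.6, 0.2]
finger_gap: 0.0685
grasp_force: 0.0
```

```bash
python3 tubs.py
python3 - <<'E'
from h import *
T=read_camera('top');S=read_camera('side')
a=cv2.resize(T['pixels'][150:290,235:375,::-1],(400,400),interpolation=2)
b=cv2.resize(S['pixels'][170:310,180:320,::-1],(400,400),interpolation=2)
cv2.imwrite('pics/end.png',np.hstack([a,b]))
E
```

```text
[ 0.30994018 -0.27950311  0.24724687] [ 2.70370963e-04  3.13136703e-01  9.49708021e-01 -8.49603632e-05] [ 0.31490433 -0.55129376  0.15497079]
yaw_y 53.50 frac [-0.408 -0.105  0.605] turn 0.000
tub [ 12  13 133] [0.1019 0.024  0.018 ]
tub [ 13  13 139] [ 0.1028 -0.0271  0.018 ]
tub [ 13  13 137] [0.0006 0.0272 0.018 ]
tub [ 13  13 136] [ 0.0004 -0.0262  0.018 ]
tub [ 13  14 141] [-0.112   0.0276  0.018 ]
tub [ 13  14 138] [-0.1118 -0.0265  0.018 ]
```

View pics/end.png

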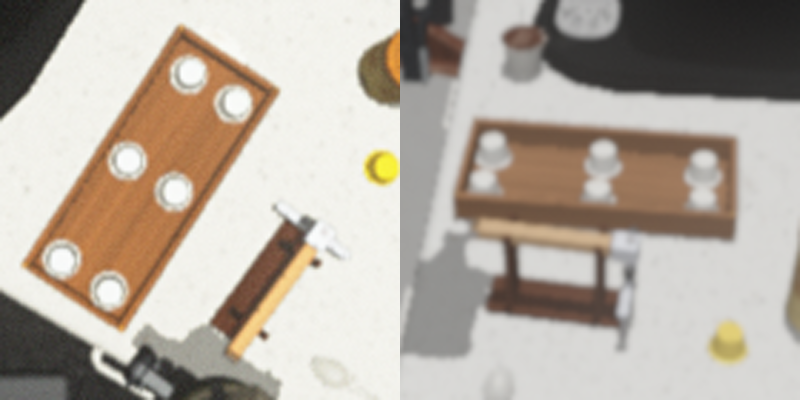

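The final view shows the tubs in three rows of two, the near pair against the near board at (61,260) and (108,290). The rake lies in its cradle as before, and the pod, jar and yellow tub are undisturbed. Handing in.

```bash
python3 -c "
from rig import robot
print(robot.sign_off())"
```

```text
the job is handed in; nothing more can be done
None
```

I raked the tubs into three rows of two, laid the rake back in its cradle, and handed the job in at about 29.5 s; the near pair is against the near board (about 6 N felt at contact, measured to 1–2 mm), the next pair is mid-tray, and the last pair was left in the far third.

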